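# Fit the cover board into the ink tray

### The job

Close the ink tray with its cover board: hold the board by its wooden grip, tuck one end tilted under the wide lip up to the hidden stop, lower the other end past the narrow lip so that it lies flat on the ledges, and draw it back against the end wall under the narrow lip. There, press it down for a moment with about 1.5 kg of force to bed it, then let go. Never force or drop the board, and leave the tin, the brayer and the tape roll alone.

Things in the scene. Friction and masses are not known exactly. Their poses are not given: they have to be found in the camera images.
- cover: loose plywood cover board, 150 mm (x) by 100 mm (y), 8 mm thick, about 0.35 kg, edges rounded 2 mm; lies flat on the worktop at the start. Origin: centre of its underside; z up, out of the grip side. Its two ends are alike: either may go in first.
- grip (a point): middle of the top of the dark wooden grip bar standing across the middle of the board, 46 mm above the board's underside. The bar is 14 mm thick in the board's x, 70 mm long in y; a moulding at its foot, 22 by 78 mm, reaches 11.5 mm above the underside.
- ink_tray: grey open tray fixed on the worktop, outside x -103 to +81 mm, y -60 to +60, 49 high. Origin: underside, below the centre of the board when home. x runs from wide lip (robot's side) to narrow lip, z up. Inside 108 wide; side walls 44 high. Opening between lips 128.
- tray_ledges: dark rigid ledges all round inside the tray, on which the board lies: tray x -97 to -53 at the wide-lip end, +47 to +75 at the narrow-lip end, 10 mm wide along the sides, level; with a green glass floor below. Their tops are packed to a different height each time, 18 to 22 mm above the worktop. Origin: fixed point 20 mm straight above the tray's origin; it does not show the packing.
- wide_lip (a point): middle of the wide lip's inner edge, at its underside (tray x -65, z 44 mm; lip 5 mm thick, covers x -103 to -65). Hidden under it is a rigid upright stop bar, its face anywhere from tray x -89.5 to -95.5, different each time. Only with the board tilted 14 to 20 degrees and pushed nearly to this stop does its other end clear the narrow lip, by 2.5 to 8.5 mm.
- narrow_lip (a point): middle of the narrow lip's inner edge, at its underside (tray x +63, z 44 mm; lip 5 mm thick, covers x +63 to +81). Under it the end wall's inner face is at tray x +75; the board is home when its end touches that wall.
- ink_tin: bystander: closed round ink tin, red and yellow with a dark lid, 70 mm across, 61 mm high; origin centre of underside
- brayer: bystander: small ink roller with a wooden handle, 161 x 136 x 64 mm; origin centre of underside
- tape: bystander: roll of masking tape lying flat, 104 mm across, 25 mm high; origin centre of underside
Things that resemble listed ones, but are neither listed nor needed, are in the scene too. Of the things shaped like the cover, the plywood one is meant.

How it is judged:
By the outcome, as a careful person would: the job done as asked, in the order asked, and still so for the second after the job is handed in, with the robot touching nothing.
It also fails if it takes over 58 s, if anything falls off the work surface, if the arm or the gripper's body presses on something with over 40 N, if the wrist force passes 120 N, or if a joint passes its speed limit or range.

### The arm

A 6-joint arm with a two-finger parallel gripper is mounted at the origin on a cart in front of the work surface, level with it; the furniture and walls round the work are solid. World frame = base frame: x ahead of the robot, y to its left, z up, the work surface at z = 0. Lengths are in m, angles in rad, forces in N, time in s.
With the tool pointing down it reaches from about 0.35 to 0.975 m from the base axis. Payload 4.9 kg.
Tool frame: the origin (TCP) lies at the very end of the fingers, on their centre line; the grasp point (between the pads) lies manip.grip_point_offset behind it (manip.grip_point_offset is the distance from the TCP to the grasp point, in m); z points along the fingers, y is the direction in which the jaws open and shut (so a half turn about z gives the same grasp; the last joint's range is limited). The gripper opens to 85 mm and grips with 20 to 120 N. Pads are 22 mm wide; open, the fingers measure 114 mm over their backs; the gripper's body (76 mm by 85 mm) begins 54 mm behind the grasp point. The pads swing forward as they close: fully open they stand 13 mm farther back than shut.
Start: joints at [-1.235, 0.053, 1.613, -0, 1.476, -0.119], TCP at [0.275, -0.561, 0.231] pointing down, gripper open.
Joint ranges: [-3.01, 3.01], [-1.01, 2.22], [0.06, 2.58], [-1.02, 4.17], [0.09, 2.62], [-3.14, 3.14]. Speed limits (rad/s): [2.57, 2.57, 3.14, 3.14, 3.14, 3.14].

### API

Orientations are given as a unit quaternion [w, x, y, z].
In Python, from plant import status, grab_frame, camera_params, ticket, boxes_of, outline_of, manip gives the robot as it stands. The module is installed in compiled form; this text tells all that it offers.
- The arm moves only by the tool play_rows, never from a script. Its argument "deltas" is a list of rows, each a list of 2 entries, a list of its own where there are three numbers: the shift along the world's x, y, z in m, then the turn about the world's z in rad. A call has 1 to 5 rows; each row is the pose to reach, as a shift and turn from the pose commanded when the call began; what a row does not reach only later rows make up. A row lasts 1/8 s, in which the tool goes at most 62.5 mm and 10.7 degrees, less where a joint would pass 70% of its speed; a pose out of reach is approached as far as the arm can. A call with a gripper value outside its range is refused whole. "grip" is the opening, from -1 (shut) to 1 (fully open), set as the call begins (left out, the last holds). The fingers move at their own pace and stop on an object; the grip force is fixed at half the most. Time passes only in rows, so rows that repeat a pose let the fingers close. It gives the time, the measured TCP pose, the force and the opening at its end, in the units of the state.
- status.state(): the state, without advancing time (a new reading comes with each control period).
- grab_frame(name): name is "scene" or "side" or "wrist"; returns (picture, depth): 400x640x3 uint8, blue, green, red; 400x640 float32, m along the optical axis (not along the pixel's ray), 0 where there is no reading.
- camera_params(name): a dict with "mtx" (3x3 intrinsics, pixels), "distortion" ([k1, k2, p1, p2, k3] as OpenCV has them; the pictures are not rectified), "world_from_camera" (4x4, takes a point from camera to world coordinates). Camera axes: x right, y up, looking along -z (the intrinsics and any distortion apply to the point x, -y, -z); pixel columns grow to the right and rows downward; lengths in m; the calibration is good to about 2 mm. A picture is of the moment at which its call begins: read the wrist's pose just before it. camera_params takes no time and is no camera call; for the wrist camera it gives the pose at the moment of the call.
- ticket.job_done(): hands the job in, once; it reports no verdict.
Trained networks look in the newest picture that a camera, given by its name, has taken for a name from the list of things; names that differ only in an ending like _2 or _b are one class to them, and where a whole thing is asked for, a point or a joint stands for the part that bears it (a point fixed in the world has none). Each returns a list of dicts, best first, with "confidence" (0 to 1); they miss things now and then, are a little off and sometimes report something else, mostly with a low value. They report only what shows in the picture. A call takes as long as a camera call. They do not tell look-alikes from the thing itself.
- boxes_of(camera, name): "box" ([left, top, right, bottom] in pixels, round what is visible of it).
- outline_of(camera, name): "region" (400x640 bool, what is visible of it) and "box" ([left, top, right, bottom] in pixels, round what is visible of it).
The state is a dict: "time": time; "joint_pos": joint angles; "joint_vel": joint speeds; "joint_efforts": joint torques, N m; "tool_pos": TCP position; "tool_rot": TCP orientation; "contact_force": force on the tool from outside, world axes, zero at the start; "ft_torque": the same for the moment, N m; "gripper_width": opening from 0.0 (shut) to 1.0 (fully open).
Only numpy, scipy, OpenCV 4.12 (cv2) and the standard library are available. Lean on these libraries where they do the work, as an engineer would, in place of code of your own. Each camera call takes 0.05 s, during which the arm holds its last target.

## Working session

There is one attempt and no reset: what is moved stays moved. The work goes in short steps, Python scripts to look and compute and a tool call to move; the robot and the scene stay as the last step left them, time stands still between calls to the robot, and variables do not carry over. Pictures are saved under pics/ and viewed, and the job is handed in when it is done.

Besides the shell and the picture viewer there is one more tool, called after "Call:" as name(argument=value, ...), one argument or row to a line, values as JSON. play_rows: Moves the arm, as the interface text tells. Its arguments: {"type":"object","properties":{"deltas":{"type":"array"},"grip":{"type":"number"}},"required":["deltas"]}

```bash
ls; mkdir -p pics; cat > h.py <<'E'
import numpy as np, cv2
from plant import status, grab_frame, camera_params, ticket, boxes_of, outline_of, manip
def unproj(cam,uv,depth=None,z=None,P=None):
    P=P or camera_params(cam); K=np.array(P["mtx"]);D=np.array(P["distortion"],float);T=np.array(P["world_from_camera"])
    uv=np.array(uv,float).reshape(-1,1,2); n=cv2.undistortPoints(uv,K,D).reshape(-1,2)
    r=np.c_[n[:,0],-n[:,1],-np.ones(len(n))]
    if depth is not None: return (r*np.array(depth).reshape(-1,1))@T[:3,:3].T+T[:3,3]
    d=r@T[:3,:3].T; s=(z-T[2,3])/d[:,2]; return T[:3,3]+d*s[:,None]
def cloud(cam,dep,P=None):
    v,u=np.mgrid[:400,:640]; m=dep>0
    X=np.full((400,640,3),np.nan); X[m]=unproj(cam,np.c_[u[m],v[m]],dep[m],P=P); return X
def proj(cam,X):
    P=camera_params(cam);K=np.array(P["mtx"]);D=np.array(P["distortion"],float);T=np.linalg.inv(np.array(P["world_from_camera"]))
    p=np.atleast_2d(X)@T[:3,:3].T+T[:3,3]; p=p*[1,-1,-1]
    return cv2.projectPoints(p.reshape(-1,1,3),np.zeros(3),np.zeros(3),K,D)[0].reshape(-1,2)
E
python3 - <<'E'
from h import *
print({k:(np.round(v,3) if not isinstance(v,dict) else v) for k,v in status.state().items()}); print([a for a in dir(manip) if a[0]!='_'], manip.grip_point_offset)
for c in ["scene","side","wrist"]:
    im,d=grab_frame(c); cv2.imwrite(f"pics/{c}0.png",im); np.save(f"{c}0.npy",d)
    print(c,np.round(camera_params(c)["world_from_camera"],3).tolist())
    for n in (["cover","ink_tray"] if c!="wrist" else []):
        print(c,n,[(np.round(b["box"]).tolist(),round(b["confidence"],2)) for b in boxes_of(c,n)])
E
```

```text
pics
{'time': np.float64(0.0), 'joint_pos': array([-1.235,  0.053,  1.614, -0.   ,  1.476, -0.119]), 'joint_vel': array([ 0.001, -0.001,  0.   ,  0.   , -0.001,  0.001]), 'joint_efforts': array([ 1.0000e-03, -3.9368e+01, -3.7018e+01,  0.0000e+00,  7.0000e-03,
        0.0000e+00]), 'tool_pos': array([ 0.274, -0.561,  0.23 ]), 'tool_rot': array([-0.001,  0.974,  0.225, -0.   ]), 'contact_force': array([-0.281,  0.098, -0.655]), 'ft_torque': array([ 0.046,  0.001, -0.072]), 'gripper_width': np.float64(0.999)}
['IKError', 'grip_point_offset'] 0.0187
scene [[0.678, 0.38, -0.63, -0.36], [-0.735, 0.323, -0.596, -1.011], [-0.023, 0.866, 0.499, 0.822], [0.0, 0.0, 0.0, 1.0]]
scene cover [([391.0, 272.0, 464.0, 314.0], 0.91), ([328.0, 238.0, 394.0, 286.0], 0.84)]
scene ink_tray [([261.0, 184.0, 336.0, 239.0], 0.75), ([328.0, 243.0, 397.0, 285.0], 0.52), ([195.0, 173.0, 228.0, 196.0], 0.18)]
side [[0.907, 0.173, -0.384, -0.029], [-0.421, 0.36, -0.832, -1.427], [-0.006, 0.917, 0.4, 0.691], [0.0, 0.0, 0.0, 1.0]]
side cover []
side ink_tray []
wrist [[0.44, 0.862, 0.254, 0.34], [-0.898, 0.422, 0.124, -0.53], [-0.001, -0.282, 0.959, 0.374], [0.0, 0.0, 0.0, 1.0]]
```

View pics/scene0.png

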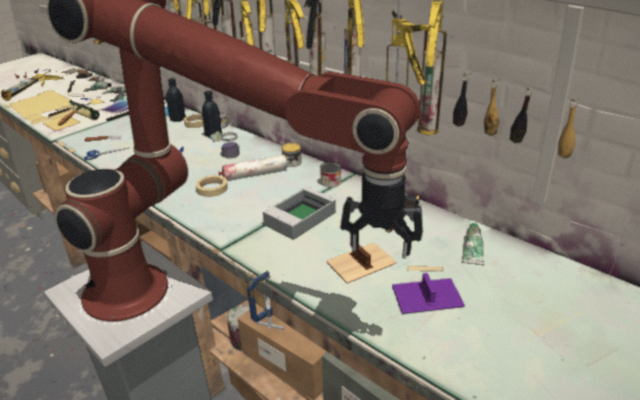

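View pics/side0.png

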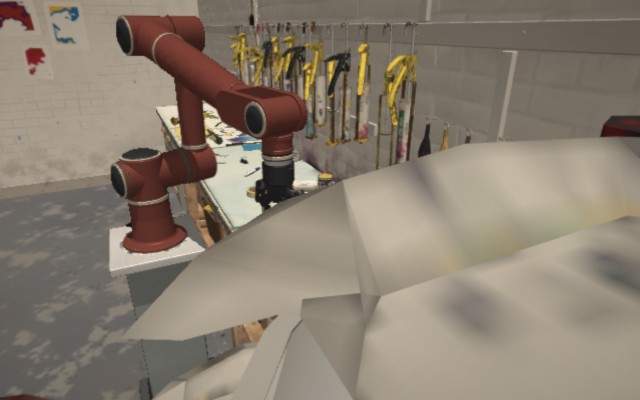

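View pics/wrist0.png

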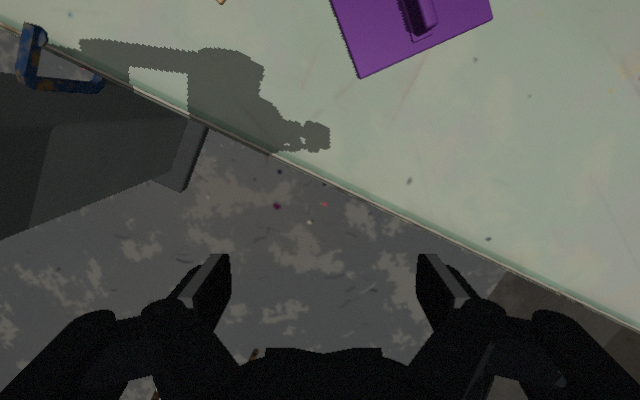

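The scene shows the plywood board with dark grip at (361,262), the purple look-alike at (428,295), the grey tray at (300,213), the tin at (330,173), and the tape at (211,185). The roller-like thing is near (255,165). The side view is blocked. Candidates for the cover are plywood (361,262) and purple (428,295); by the description I choose the plywood one. Next is a close crop and the measurement.

```bash
python3 - <<'E'
from h import *
im=cv2.imread("pics/scene0.png"); d=np.load("scene0.npy"); X=cloud("scene",d); np.save("X0.npy",X)
c=im[165:325,240:480]; cv2.imwrite("pics/crop0.png",cv2.resize(c,None,fx=3.2,fy=3.2,interpolation=cv2.INTER_CUBIC))
for uv in [(361,262),(340,266),(300,213),(428,297),(330,173),(211,185),(290,160),(200,120)]:
    print(uv,np.round(X[uv[1],uv[0]],3))
# height map of region
m=np.isfinite(X[...,2]); 
w=X[(X[...,2]>-.01)&(X[...,2]<.02)&m]; print(w[:,2].mean())
E
```

```text
(361, 262) [ 0.462 -0.373  0.015]
(340, 266) [ 0.418 -0.341  0.012]
(300, 213) [ 0.532 -0.088  0.011]
(428, 297) [ 0.455 -0.576  0.02 ]
(330, 173) [ 0.719 -0.04   0.052]
(211, 185) [0.469 0.263 0.005]
(290, 160) [0.74  0.165 0.024]
(200, 120) [ 0.796  0.779 -0.   ]
0.0019254343128635343
```

View pics/crop0.png

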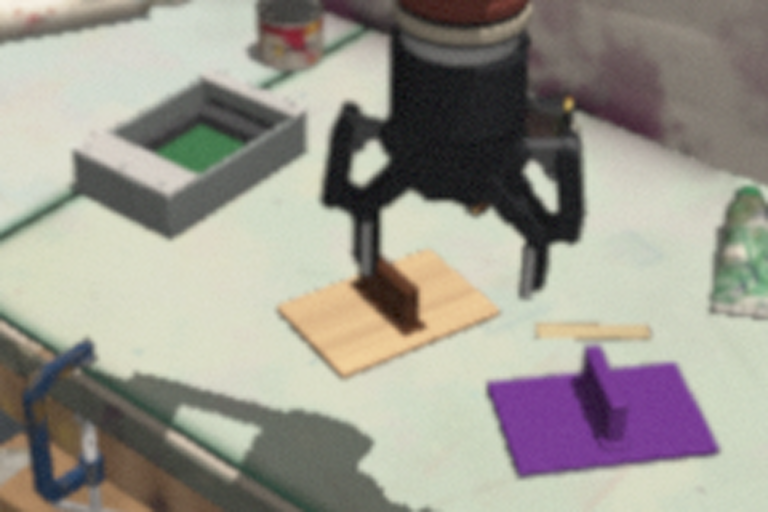

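The crop confirms that the plywood board with the dark bar is the target. Now the rough yaw of the board and the tray.

```bash
python3 - <<'E'
from h import *
im=cv2.imread("pics/scene0.png"); X=np.load("X0.npy")
hsv=cv2.cvtColor(im,cv2.COLOR_BGR2HSV)
def rect(mask,z,name):
    n,l,s,c=cv2.connectedComponentsWithStats(mask.astype(np.uint8)); k=1+np.argmax(s[1:,4]); m=l==k
    v,u=np.nonzero(m); P=unproj("scene",np.c_[u,v],z=z)[:,:2]
    r=cv2.minAreaRect((P*1000).astype(np.float32)); print(name,m.sum(),r)
m=np.zeros((400,640),bool); m[235:290,320:402]=1
rect(m&(hsv[...,0]<25)&(hsv[...,1]>50)&(hsv[...,2]>90),0.008,"board")
# tray: points with z 0.035..0.06 in region
R=np.zeros((400,640),bool); R[180:245,255:342]=1
mm=R&(X[...,2]>.03)&(X[...,2]<.058)
P=X[mm][:,:2]; print(mm.sum(), cv2.minAreaRect((P*1000).astype(np.float32)), np.median(X[mm][:,2]))
mm=R&(hsv[...,1]<40)
t=boxes_of("scene","cover")[:0]
o=outline_of("scene","ink_tray")
for q in o[:1]: 
    v,u=np.nonzero(q["region"]); print(q["box"]); 
    g=X[q["region"]]; g=g[g[:,2]>.035]; print(len(g), cv2.minAreaRect((g[:,:2]*1000).astype(np.float32)))
E
```

```text
board 1324 ((472.1523742675781, -361.2550964355469), (114.46446228027344, 153.49928283691406), 72.79903411865234)
1115 ((570.2468872070312, -96.09928131103516), (291.20892333984375, 126.79248809814453), 1.0475494861602783) 0.045444878263364186
[263.1, 184.1, 334.2, 237.6]
919 ((519.986328125, -96.99329376220703), (190.54690551757812, 126.7424545288086), 1.0475494861602783)
```

Call:
play_rows(
  deltas=[
    [[0.031,0.042,0],-0.15],
    [[0.062,0.084,0],-0.3],
    [[0.093,0.126,0],-0.45],
    [[0.124,0.168,0],-0.6],
    [[0.155,0.21,0],-0.75],
  ],
)

```text
time: 1.08
tool_pos: [0.4304, -0.35, 0.2315]
tool_rot: [0.0, 0.989, -0.15, 0.0]
contact_force: [0.2, -0.5, 0.2]
gripper_width: 0.996
```

Call:
play_rows(
  deltas=[
    [[0,0,0],0],
  ],
)

```text
time: 1.2
tool_pos: [0.4311, -0.349, 0.2315]
tool_rot: [-0.0, 0.989, -0.145, 0.0]
contact_force: [0.3, 0.1, -0.6]
gripper_width: 1.0
```

```bash
cat > bd.py <<'E'
from h import *
import sys
n=sys.argv[1]
s=status.state(); P=camera_params("wrist"); im,d=grab_frame("wrist"); cv2.imwrite(f"pics/w{n}.png",im); np.savez(f"w{n}.npz",d=d,T=P["world_from_camera"])
print(round(float(s["time"]),2),np.round(s["tool_pos"],4),np.round(s["tool_rot"],4),np.round(s["contact_force"],2),round(float(s["gripper_width"]),3))
E
python3 bd.py 1
```

```text
1.2 [ 0.4311 -0.349   0.2315] [-1.000e-04  9.895e-01 -1.447e-01  3.000e-04] [ 0.33  0.13 -0.63] 1.0
```

View pics/w1.png

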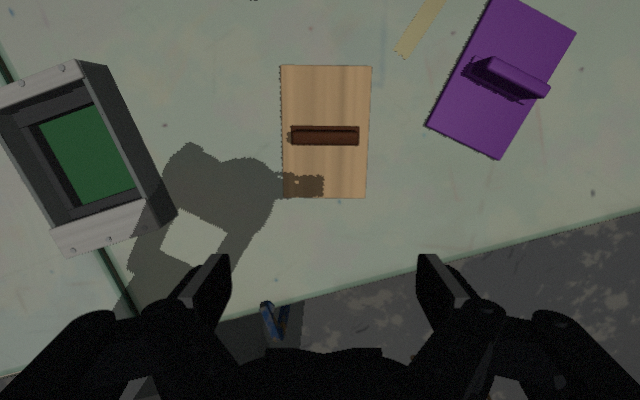

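The wrist view shows the board at (325,132) with its bar ends at (290,135) and (358,135). The tray is on the left: wide lip near (115,228), narrow lip near (40,85), the green floor between them.

```bash
python3 - <<'E'
from h import *
im=cv2.imread("pics/w1.png"); z=np.load("w1.npz"); P=camera_params("wrist"); P["world_from_camera"]=z["T"]; X=cloud("wrist",z["d"],P); d=z["d"]
R=np.zeros((400,640),bool); R[50:210,265:385]=1
w=X[R]; print("z worktop", np.nanmedian(X[20:200,180:240][...,2]))
zb=np.nanmedian(X[80:110,300:350][...,2]); print("board top z",zb)
hsv=cv2.cvtColor(im,cv2.COLOR_BGR2HSV)
m=R&(((hsv[...,0]<22)&(hsv[...,1]>60)))
m=cv2.morphologyEx(m.astype(np.uint8),cv2.MORPH_OPEN,np.ones((3,3)))
v,u=np.nonzero(m); p=unproj("wrist",np.c_[u,v],z=0.008,P=P)[:,:2]*1000
r=cv2.minAreaRect(p.astype(np.float32)); print("rect",r, m.sum())
b=R&(X[...,2]>.036); v,u=np.nonzero(b); q=X[b]; print("bar",b.sum(),np.median(q[:,2]),cv2.minAreaRect((q[:,:2]*1000).astype(np.float32)), q.mean(0))
# bar top colour
# tray
T=np.zeros((400,640),bool); T[55:265,0:180]=1
t=T&(X[...,2]>.041)&(X[...,2]<.06); g=X[t]; print("tray top",t.sum(),np.median(g[:,2]),cv2.minAreaRect((g[:,:2]*1000).astype(np.float32)))
E
```

```text
z worktop 0.0006837628181286803
board top z 0.008737185240727724
rect ((473.44549560546875, -363.228759765625), (99.66936492919922, 149.00387573242188), 72.65918731689453) 11510
bar 939 0.046423595921128935 ((473.1420593261719, -363.3418884277344), (68.60148620605469, 14.156240463256836), 72.5416488647461) [ 0.47353626 -0.36379268  0.04610923]
tray top 7208 0.049259045528407236 ((521.4693603515625, -96.7494125366211), (184.40524291992188, 123.4153823852539), 1.436648964881897)
```

```bash
python3 - <<'E'
from h import *
z=np.load("w1.npz"); P=camera_params("wrist"); P["world_from_camera"]=z["T"]; X=cloud("wrist",z["d"],P)
s=status.state(); tp=np.array(s["tool_pos"]); a=np.deg2rad(-16.64)
R=np.array([[np.cos(a),np.sin(a)],[-np.sin(a),np.cos(a)]])
for (u0,u1) in [(170,235),(412,480)]:
    q=X[245:310,u0:u1].reshape(-1,3); q=q[np.isfinite(q[:,2])&(q[:,2]>.15)]
    l=(q[:,:2]-tp[:2])@R.T; h=q[:,2]-tp[2]
    print("tip z rel min",np.percentile(h,[0,2,10,50]), "along x",np.percentile(l[:,0],[0,50,100]),"y",np.percentile(l[:,1],[0,5,50,95,100]))
    k=h<np.percentile(h,5); print(l[k].mean(0))
E
```

```text
tip z rel min [0.01317685 0.01600416 0.0206975  0.03612426] along x [-0.00987741  0.009759    0.01590943] y [0.04362295 0.04420694 0.045095   0.0563199  0.05834114]
[0.00325003 0.04481262]
tip z rel min [0.01295987 0.01591718 0.02081418 0.03633358] along x [-0.00983137  0.00981677  0.01600796] y [-0.05487607 -0.05276618 -0.04154089 -0.04069958 -0.04029736]
[ 0.00263458 -0.04126398]
```

Call:
play_rows(
  deltas=[
    [[0.014,-0.005,-0.04],-0.013],
    [[0.028,-0.01,-0.08],-0.013],
    [[0.042,-0.0155,-0.115],-0.013],
    [[0.042,-0.0155,-0.125],-0.013],
    [[0.042,-0.0155,-0.125],-0.013],
  ],
)

```text
time: 1.88
tool_pos: [0.4706, -0.3675, 0.106]
tool_rot: [-0.0, 0.988, -0.154, -0.001]
contact_force: [-0.2, -0.4, 0.2]
gripper_width: 0.999
```

```bash
python3 bd.py 2; python3 - <<'E'
from h import *
im=cv2.imread("pics/w2.png"); z=np.load("w2.npz"); P=camera_params("wrist"); P["world_from_camera"]=z["T"]; X=cloud("wrist",z["d"],P)
s=status.state(); tp=np.array(s["tool_pos"]); q=s["tool_rot"]; a=2*np.arctan2(q[2],q[1]); print("yaw",np.rad2deg(a))
R=np.array([[np.cos(a),np.sin(a)],[-np.sin(a),np.cos(a)]])
b=(X[...,2]>.038)&(X[...,2]<.052); l=(X[b][:,:2]-tp[:2])@R.T; k=(abs(l[:,0])<.04)&(abs(l[:,1])<.05)
r=cv2.minAreaRect((l[k]*1000).astype(np.float32)); print("bar local",r,k.sum(),np.median(X[b][k][:,2]))
f=X[240:310].reshape(-1,3); f=f[f[:,2]>.1]; l=(f[:,:2]-tp[:2])@R.T
print(l[l[:,1]>0][:,1].min(), l[l[:,1]<0][:,1].max())
E
```

```text
1.88 [ 0.4706 -0.3675  0.106 ] [-3.000e-04  9.881e-01 -1.539e-01 -6.000e-04] [-0.18 -0.39  0.15] 0.999
yaw -17.69826434669778
bar local ((1.090907096862793, 4.671346664428711), (13.983707427978516, 69.50931549072266), 0.18669475615024567) 2144 0.04631973933284168
0.04236202261155825 -0.041669719281757306
```

View pics/w2.png

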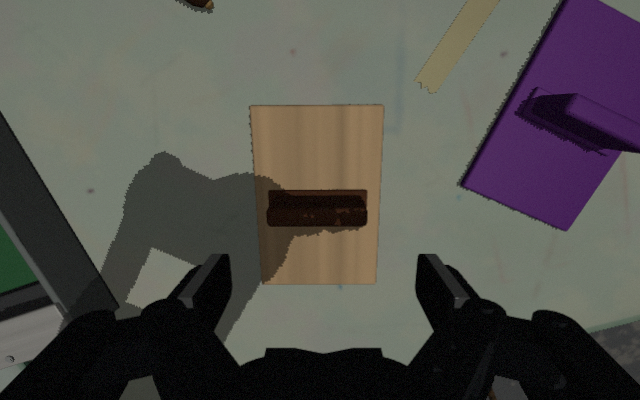

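The wrist view shows the bar centred at (317,208) between the fingers at (225,260) and (424,260), about 4 mm to the left. I'll correct and lower.

Call:
play_rows(
  deltas=[
    [[0.002,0.0035,-0.03],0],
    [[0.002,0.0035,-0.065],0],
    [[0.002,0.0035,-0.085],0],
    [[0.002,0.0035,-0.098],0],
    [[0.002,0.0035,-0.098],0],
  ],
)

```text
time: 2.55
tool_pos: [0.4734, -0.3635, 0.0082]
tool_rot: [-0.0, 0.988, -0.153, -0.0]
contact_force: [-0.1, 0.5, 0.3]
gripper_width: 1.002
```

Call:
play_rows(
  deltas=[
    [[0,0,0],0],
    [[0,0,0],0],
    [[0,0,0],0],
    [[0,0,0],0],
  ],
  grip=0.5,
)

```text
time: 3.05
tool_pos: [0.4746, -0.3645, 0.0101]
tool_rot: [0.001, 0.988, -0.154, 0.001]
contact_force: [0.2, -0.3, 6.0]
gripper_width: 0.808
```

Call:
play_rows(
  deltas=[
    [[0,0,0.002],0],
    [[0,0,0.01],0],
    [[0,0,0.03],0],
    [[0,0,0.03],0],
  ],
)

```text
time: 3.55
tool_pos: [0.4749, -0.3648, 0.0411]
tool_rot: [0.001, 0.988, -0.153, 0.002]
contact_force: [0.9, -0.2, -3.2]
gripper_width: 0.809
```

```bash
python3 bd.py 3
```

```text
3.55 [ 0.4749 -0.3648  0.0411] [ 0.0014  0.9882 -0.1535  0.002 ] [ 0.95 -0.17 -3.23] 0.809
```

View pics/w3.png

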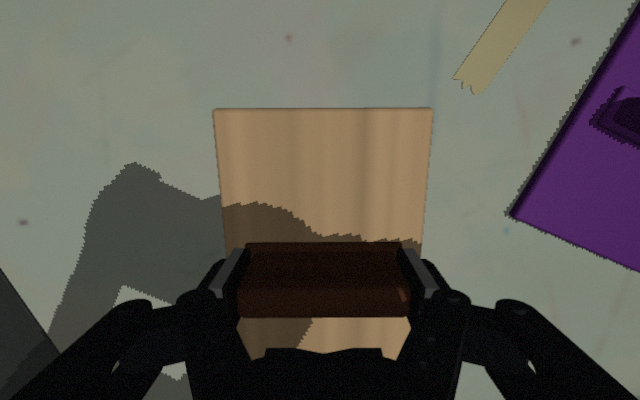

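Held: bar between the pads, board clear of the table, force −3.2 N. A helper will measure the tilt and the board's pose relative to the tool.

```bash
cat > tilt.py <<'E'
from h import *
import sys
def meas(n,save=True):
    s=status.state(); P=camera_params("wrist"); im,d=grab_frame("wrist")
    if save: cv2.imwrite(f"pics/w{n}.png",im); np.savez(f"w{n}.npz",d=d,T=P["world_from_camera"])
    X=cloud("wrist",d,P); tp=np.array(s["tool_pos"]); q=s["tool_rot"]; a=2*np.arctan2(q[2],q[1])
    R=np.array([[np.cos(a),np.sin(a)],[-np.sin(a),np.cos(a)]])
    L=np.dstack([(X[...,:2]-tp[:2])@R.T, X[...,2]-tp[2]])
    hsv=cv2.cvtColor(im,cv2.COLOR_BGR2HSV)
    m=(hsv[...,0]<22)&(hsv[...,1]>60)&(L[...,0]>.02)&(L[...,0]<.095)&(abs(L[...,1])<.06)&(abs(L[...,2])<.06)&(hsv[...,2]>60)
    m=cv2.morphologyEx(m.astype(np.uint8),cv2.MORPH_OPEN,np.ones((5,5)))>0
    p=L[m]
    print("t",round(float(s["time"]),2),"tcp",np.round(tp,4),"yaw",round(np.rad2deg(a),2),"F",np.round(s["contact_force"],1),"M",np.round(s["ft_torque"],2),"w",round(float(s["gripper_width"]),3))
    if len(p)<200: print("no board",len(p)); return
    A=np.c_[p[:,:2],np.ones(len(p))]; c=np.linalg.lstsq(A,p[:,2],rcond=None)[0]
    e=abs(A@c-p[:,2])<.003; c=np.linalg.lstsq(A[e],p[e,2],rcond=None)[0]; p=p[e]
    th=np.arctan(c[0]); xs=np.percentile(p[:,0],99.5)
    r=cv2.minAreaRect((p[:,:2]*1000).astype(np.float32))
    print("n",len(p),"pitch up deg",round(np.rad2deg(th),2),"roll",round(np.rad2deg(np.arctan(c[1])),2),"z at x0 rel tcp",round(c[2]*1000,1),"far edge x",round(xs*1000,1),"far top z world",round((c[2]+c[0]*xs+tp[2])*1000,1),"y",np.round(np.percentile(p[:,1],[.5,99.5])*1000,1))
if __name__=="__main__": meas(sys.argv[1])
E
python3 tilt.py 4
```

```text
t 3.6 tcp [ 0.4744 -0.3642  0.04  ] yaw -17.66 F [ 0.3  0.3 -3.4] M [ 0.    0.   -0.04] w 0.804
n 23864 pitch up deg -0.15 roll -0.06 z at x0 rel tcp -1.3 far edge x 73.6 far top z world 38.5 y [-48.2  49.2]
```

```bash
python3 - <<'E'
from h import *
z=np.load("w1.npz"); P=camera_params("wrist"); P["world_from_camera"]=z["T"]; X=cloud("wrist",z["d"],P)
im=cv2.imread("pics/w1.png")
a=np.deg2rad(1.44); c,s=np.cos(a),np.sin(a); R=np.array([[c,s],[-s,c]]); o=np.array([.5325,-.0965])
Lx=np.dstack([(X[...,:2]-o)@R.T*1000,X[...,2]*1000])
ok=np.isfinite(Lx[...,2]); p=Lx[ok]; p=p[(abs(p[:,0])<130)&(abs(p[:,1])<90)]
top=p[(p[:,2]>46)&(p[:,2]<53)]; wall=p[(p[:,2]>41)&(p[:,2]<46)]
wl=top[(top[:,0]<-60)]; nl=top[top[:,0]>58]
for n,q in [("wide",wl),("narrow",nl)]: print(n,len(q),"x",np.percentile(q[:,0],[0.5,2,98,99.5]),"y",np.percentile(q[:,1],[.5,2,98,99.5]),"z",np.median(q[:,2]))
for sgn in (-1,1):
    q=wall[(wall[:,1]*sgn>40)&(abs(wall[:,0]+5)<45)]; print("wall",sgn,len(q),np.percentile(q[:,1],[1,5,50,95,99]) if len(q) else "", np.median(q[:,2]) if len(q) else "")
# edges drift to check yaw
for x0 in (-95,-70,70): 
    pass
led=p[(p[:,2]>14)&(p[:,2]<26)&(p[:,0]>47)&(p[:,0]<74)&(abs(p[:,1])<50)]; print("ledge far z",len(led),np.percentile(led[:,2],[10,50,90]))
led=p[(p[:,2]>14)&(p[:,2]<26)&(abs(p[:,0])<40)&(p[:,1]<52)&(p[:,1]>45)]; print("ledge side z",len(led),np.percentile(led[:,2],[10,50,90]) if len(led) else'')
fl=p[(abs(p[:,0])<35)&(abs(p[:,1])<30)]; print("floor",np.median(fl[:,2]))
E
```

```text
wide 3490 x [-102.85606667 -102.19446742  -65.63830138  -65.2745693 ] y [-60.28805779 -59.30447325  57.36667505  59.46765232] z 49.70999717766342
narrow 1852 x [62.86140302 63.07231919 80.33847705 80.89107588] y [-60.15694715 -59.40857754  28.66899512  32.07320019] z 49.41530963955498
wall -1 624 [-60.77006053 -60.39442364 -58.28276734 -54.77213798 -54.08348012] 44.188542974795354
wall 1 636 [52.45665352 52.92075611 55.22965064 59.25852322 59.91451652] 44.04151016494623
ledge far z 1952 [19.94487878 21.08690182 22.07298432]
ledge side z 444 [20.06343294 21.17339518 22.18355714]
floor 6.65389797757271
```

Call:
play_rows(
  deltas=[
    [[0.0,0.0,0.05],0.0],
    [[0.015,0.045,0.09],0.09],
    [[0.03,0.1,0.09],0.18],
    [[0.045,0.155,0.09],0.27],
    [[0.055,0.21,0.09],0.333],
  ],
)

```text
time: 4.28
tool_pos: [0.5285, -0.1516, 0.1279]
tool_rot: [-0.0, 1.0, 0.013, -0.0]
contact_force: [0.7, 1.2, -3.4]
gripper_width: 0.808
```

Call:
play_rows(
  deltas=[
    [[0.013,0.0575,0.0],0.0],
    [[0.013,0.0575,0.0],0.0],
    [[0.013,0.0575,0.0],0.0],
    [[0.013,0.0575,0.0],0.0],
  ],
)

```text
time: 4.78
tool_pos: [0.5412, -0.0971, 0.1281]
tool_rot: [0.0, 1.0, 0.012, -0.0]
contact_force: [0.1, 1.1, -3.9]
gripper_width: 0.803
```

```bash
python3 tilt.py 5; python3 - <<'E'
from h import *
im,d=grab_frame("scene"); cv2.imwrite("pics/s5.png",cv2.resize(im[100:300,180:440],None,fx=3,fy=3,interpolation=cv2.INTER_CUBIC))
E
```

```text
t 4.78 tcp [ 0.5412 -0.0971  0.1281] yaw 1.33 F [ 0.1  1.1 -3.9] M [-0.02 -0.04  0.03] w 0.803
n 23933 pitch up deg -0.37 roll -0.02 z at x0 rel tcp -1.3 far edge x 73.6 far top z world 126.3 y [-48.7  48.9]
```

View pics/w5.png

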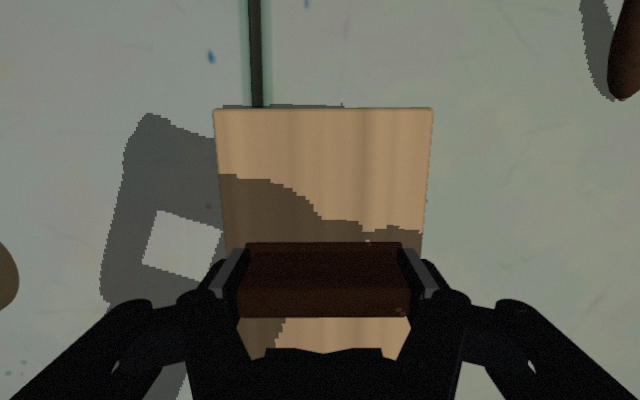

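View pics/s5.png

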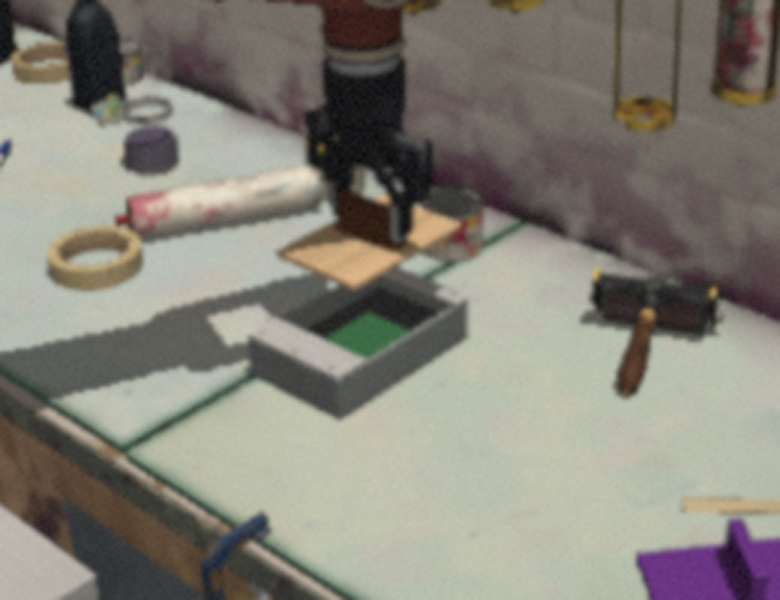

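The board is level above the tray, and the brayer (right) and tin (behind) are clear. Next I lower the far end onto the narrow lip's top to tip the board in the pads.

Call:
play_rows(
  deltas=[
    [[0,0,-0.025],0],
    [[0,0,-0.05],0],
    [[0,0,-0.062],0],
    [[0,0,-0.064],0],
    [[0,0,-0.064],0],
  ],
)

```text
time: 5.5
tool_pos: [0.5422, -0.0964, 0.0652]
tool_rot: [0.0, 1.0, 0.012, 0.001]
contact_force: [-0.4, 0.1, -3.8]
gripper_width: 0.805
```

Call:
play_rows(
  deltas=[
    [[0,0,-0.002],0],
    [[0,0,-0.004],0],
    [[0,0,-0.006],0],
    [[0,0,-0.006],0],
  ],
)

```text
time: 6.0
tool_pos: [0.5419, -0.096, 0.0591]
tool_rot: [0.0, 1.0, 0.012, 0.0]
contact_force: [-1.9, 0.1, 2.1]
gripper_width: 0.806
```

Call:
play_rows(
  deltas=[
    [[0,0,-0.001],0],
    [[0,0,-0.002],0],
    [[0,0,-0.003],0],
    [[0,0,-0.003],0],
  ],
)

```text
time: 6.5
tool_pos: [0.5426, -0.0963, 0.059]
tool_rot: [0.0, 1.0, 0.013, 0.0]
contact_force: [-9.5, 2.9, 16.5]
gripper_width: 0.807
```

```bash
python3 tilt.py 6
```

```text
t 6.5 tcp [ 0.5426 -0.0963  0.059 ] yaw 1.45 F [-9.5  2.9 16.5] M [0.36 1.39 0.08] w 0.807
n 24003 pitch up deg -0.15 roll -0.03 z at x0 rel tcp -1.2 far edge x 73.6 far top z world 57.6 y [-48.8  48.9]
```

The pads hold too stiffly: 20 N with no pivot. I won't force it. I'll lay the board flat across both lips, regrip the bar near its top (a smaller pad patch, so it pivots more easily), and then tip it.

Call:
play_rows(
  deltas=[
    [[0,0,0.008],0],
    [[-0.006,0,0.008],0],
    [[-0.011,0,0.008],0],
    [[-0.011,0,0.004],0],
    [[-0.011,0,0.002],0],
  ],
)

```text
time: 7.18
tool_pos: [0.5306, -0.0961, 0.059]
tool_rot: [0.0, 1.0, 0.012, -0.001]
contact_force: [-10.2, 2.4, 17.6]
gripper_width: 0.808
```

Call:
play_rows(
  deltas=[
    [[0,0,0],0],
    [[0,0,-0.0005],0],
  ],
)

```text
time: 7.42
tool_pos: [0.531, -0.0962, 0.059]
tool_rot: [0.0, 1.0, 0.012, -0.0]
contact_force: [-7.9, 1.3, 13.7]
gripper_width: 0.808
```

Call:
play_rows(
  deltas=[
    [[0,0,0.001],0],
    [[0,0,0.001],0],
  ],
)

```text
time: 7.68
tool_pos: [0.5311, -0.0962, 0.0591]
tool_rot: [0.0, 1.0, 0.012, 0.0]
contact_force: [-3.5, 1.0, 7.4]
gripper_width: 0.807
```

Call:
play_rows(
  deltas=[
    [[0,0,0],0],
    [[0,0,0],0],
  ],
  grip=1.0,
)

```text
time: 7.92
tool_pos: [0.5306, -0.096, 0.0575]
tool_rot: [-0.0, 1.0, 0.012, 0.0]
contact_force: [-0.4, 0.3, -1.2]
gripper_width: 0.999
```

```bash
python3 tilt.py 7
```

```text
t 7.92 tcp [ 0.5306 -0.096   0.0575] yaw 1.41 F [-0.4  0.3 -1.2] M [-0.04  0.01 -0.03] w 0.999
n 24714 pitch up deg -0.19 roll -0.01 z at x0 rel tcp 0.3 far edge x 74.0 far top z world 57.6 y [-49.2  48.5]
```

View pics/w7.png

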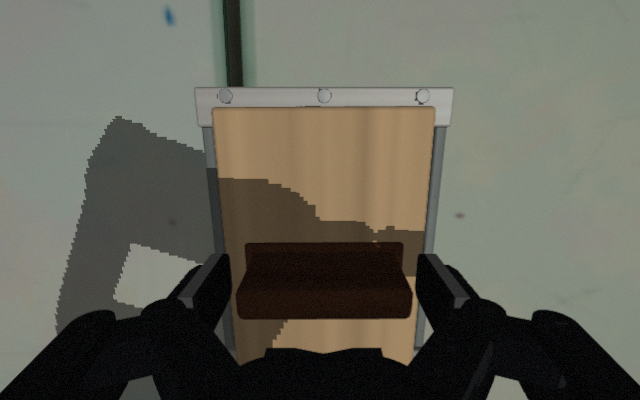

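The board lies flat across both lips, centred between the side walls (left gap about 9 px, right about 13 px). Next: regrip higher.

Call:
play_rows(
  deltas=[
    [[0,0,0.01],0],
    [[0,0,0.02],0],
    [[0,0,0.02],0],
  ],
)

```text
time: 8.35
tool_pos: [0.5317, -0.0963, 0.0796]
tool_rot: [0.001, 1.0, 0.012, 0.002]
contact_force: [-0.1, 0.1, 0.2]
gripper_width: 0.998
```

Call:
play_rows(
  deltas=[
    [[0,0,0],0],
    [[0,0,0],0],
    [[0,0,0],0],
  ],
  grip=0.5,
)

```text
time: 8.72
tool_pos: [0.5311, -0.0962, 0.0787]
tool_rot: [0.0, 1.0, 0.012, 0.0]
contact_force: [-1.0, 0.4, 5.8]
gripper_width: 0.793
```

```bash
python3 tilt.py 8
```

```text
t 8.72 tcp [ 0.5311 -0.0962  0.0787] yaw 1.42 F [-1.   0.4  5.8] M [0.06 0.2  0.02] w 0.793
n 19157 pitch up deg -0.18 roll -0.02 z at x0 rel tcp -20.9 far edge x 74.2 far top z world 57.6 y [-49.1  48.8]
```

View pics/w8.png

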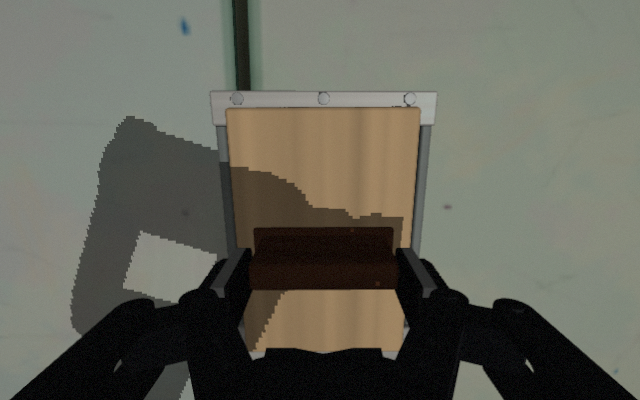

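Call:
play_rows(
  deltas=[
    [[0,0,0.004],0],
    [[0,0,0.008],0],
    [[0.006,0,0.008],0],
    [[0.013,0,0.008],0],
    [[0.013,0,0.008],0],
  ],
)

```text
time: 9.4
tool_pos: [0.5441, -0.096, 0.0857]
tool_rot: [-0.0, 1.0, 0.013, -0.0]
contact_force: [0.1, 0.5, -3.3]
gripper_width: 0.794
```

```bash
python3 tilt.py 9
```

```text
t 9.4 tcp [ 0.5441 -0.096   0.0857] yaw 1.43 F [ 0.1  0.5 -3.3] M [-0.02 -0.05 -0.01] w 0.794
n 19138 pitch up deg -0.23 roll -0.01 z at x0 rel tcp -20.9 far edge x 74.2 far top z world 64.4 y [-48.8  48.8]
```

Call:
play_rows(
  deltas=[
    [[0,0,-0.004],0],
    [[0,0,-0.007],0],
    [[0,0,-0.009],0],
    [[0,0,-0.01],0],
  ],
)

```text
time: 9.95
tool_pos: [0.5435, -0.0961, 0.0763]
tool_rot: [0.0, 1.0, 0.012, -0.0]
contact_force: [-3.6, -0.0, 4.5]
gripper_width: 0.795
```

```bash
python3 tilt.py 10
```

```text
t 9.95 tcp [ 0.5435 -0.0961  0.0763] yaw 1.42 F [-3.6 -0.   4.5] M [ 0.07  0.37 -0.01] w 0.795
n 20067 pitch up deg 2.39 roll -0.01 z at x0 rel tcp -20.8 far edge x 75.6 far top z world 58.6 y [-48.9  48.7]
```

It pivots now at about 8 N (2.4° up). I continue.

Call:
play_rows(
  deltas=[
    [[0,0,-0.002],0],
    [[0,0,-0.004],0],
    [[0,0,-0.006],0],
    [[0,0,-0.0075],0],
    [[0,0,-0.0075],0],
  ],
)

```text
time: 10.62
tool_pos: [0.5431, -0.0964, 0.0698]
tool_rot: [0.0, 1.0, 0.012, -0.001]
contact_force: [-9.8, 0.9, 11.7]
gripper_width: 0.794
```

```bash
python3 tilt.py 11
```

```text
t 10.62 tcp [ 0.5431 -0.0964  0.0698] yaw 1.43 F [-9.8  0.9 11.7] M [-0.01  1.24  0.03] w 0.794
n 22931 pitch up deg 9.33 roll 0.01 z at x0 rel tcp -20.9 far edge x 79.0 far top z world 61.9 y [-48.8  48.8]
```

View pics/w11.png

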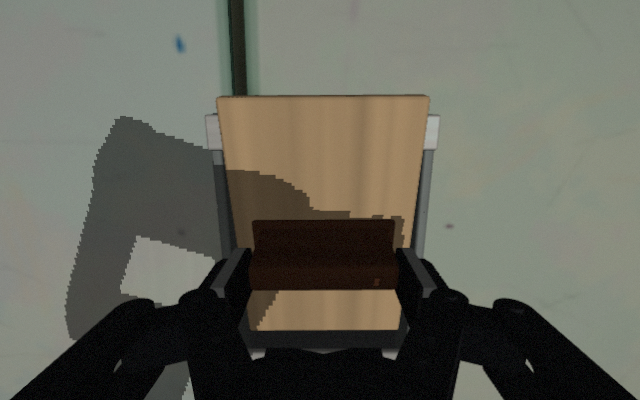

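Call:
play_rows(
  deltas=[
    [[0,0,-0.001],0],
    [[0,0,-0.002],0],
    [[0,0,-0.003],0],
    [[0,0,-0.003],0],
  ],
)

```text
time: 11.18
tool_pos: [0.5423, -0.0965, 0.0663]
tool_rot: [0.0, 1.0, 0.012, -0.002]
contact_force: [-12.1, -0.8, 11.0]
gripper_width: 0.794
```

```bash
python3 tilt.py 12
```

```text
t 11.18 tcp [ 0.5423 -0.0965  0.0663] yaw 1.43 F [-12.1  -0.8  11. ] M [-0.18  1.46 -0.05] w 0.794
n 24050 pitch up deg 12.73 roll 0.0 z at x0 rel tcp -20.8 far edge x 80.0 far top z world 63.7 y [-48.7  48.8]
```

12.7° reached. Next I slide the low end under the wide lip, toward the robot.

Call:
play_rows(
  deltas=[
    [[-0.006,0,0.001],0],
    [[-0.012,0,0.001],0],
    [[-0.018,-0.0005,0.001],0],
    [[-0.024,-0.0005,0.001],0],
    [[-0.029,-0.001,0.001],0],
  ],
)

```text
time: 11.85
tool_pos: [0.5132, -0.0967, 0.0654]
tool_rot: [-0.0, 1.0, 0.012, -0.001]
contact_force: [0.0, 0.6, -3.3]
gripper_width: 0.793
```

```bash
python3 tilt.py 13;  python3 - <<'E'
from h import *
im,d=grab_frame("scene"); cv2.imwrite("pics/s13.png",cv2.resize(im[150:270,230:380],None,fx=5,fy=5,interpolation=cv2.INTER_CUBIC))
E
```

```text
t 11.85 tcp [ 0.5132 -0.0967  0.0654] yaw 1.42 F [ 0.   0.6 -3.3] M [-0.03  0.    0.03] w 0.793
n 22514 pitch up deg 8.28 roll 0.09 z at x0 rel tcp -20.5 far edge x 78.1 far top z world 56.3 y [-48.9  48.9]
```

View pics/s13.png

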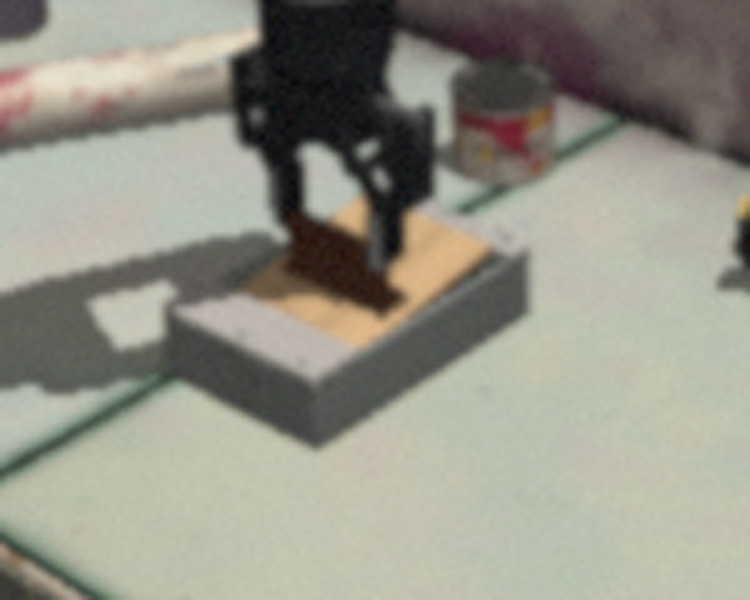

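The tilt sprang back to 8.3°, but the near end is now under the wide lip. Lifting will press its top against the lip's underside and tilt it further.

Call:
play_rows(
  deltas=[
    [[0,0,0.005],0],
    [[0,0,0.008],0],
    [[0,0,0.011],0],
    [[0,0,0.013],0],
    [[0,0,0.013],0],
  ],
)

```text
time: 12.58
tool_pos: [0.5129, -0.0965, 0.0774]
tool_rot: [-0.001, 1.0, 0.012, -0.002]
contact_force: [-2.7, -0.7, -15.9]
gripper_width: 0.794
```

```bash
python3 tilt.py 14
```

```text
t 12.57 tcp [ 0.5129 -0.0965  0.0774] yaw 1.42 F [ -2.7  -0.7 -15.9] M [-0.19 -0.03  0.06] w 0.794
n 24352 pitch up deg 13.49 roll -0.05 z at x0 rel tcp -21.2 far edge x 80.4 far top z world 75.5 y [-48.9  48.7]
```

Call:
play_rows(
  deltas=[
    [[0,0,0.002],0],
    [[0,0,0.004],0],
    [[0,0,0.005],0],
    [[0,0,0.005],0],
  ],
)

```text
time: 13.12
tool_pos: [0.5154, -0.0969, 0.0852]
tool_rot: [-0.0, 1.0, 0.012, 0.001]
contact_force: [0.4, 0.5, -12.9]
gripper_width: 0.792
```

```bash
python3 tilt.py 15
```

```text
t 13.12 tcp [ 0.5154 -0.0969  0.0852] yaw 1.41 F [  0.4   0.5 -12.9] M [ 0.21 -0.4  -0.08] w 0.792
n 26309 pitch up deg 19.22 roll 0.01 z at x0 rel tcp -23.1 far edge x 82.4 far top z world 90.8 y [-48.5  48.8]
```

Call:
play_rows(
  deltas=[
    [[0,0,-0.004],0],
    [[0,0,-0.008],0],
    [[0,0,-0.01],0],
    [[0,0,-0.01],0],
  ],
)

```text
time: 13.68
tool_pos: [0.5147, -0.0972, 0.0747]
tool_rot: [0.0, 1.0, 0.012, 0.0]
contact_force: [-0.1, 0.3, -3.8]
gripper_width: 0.792
```

```bash
python3 tilt.py 16
```

```text
t 13.68 tcp [ 0.5147 -0.0972  0.0747] yaw 1.42 F [-0.1  0.3 -3.8] M [0.08 0.02 0.06] w 0.792
n 24704 pitch up deg 14.11 roll -0.04 z at x0 rel tcp -22.1 far edge x 81.2 far top z world 73.0 y [-48.7  48.9]
```

14.1° after elastic spring-back, within the usable range. Next: lower near the ledge and push gently to the stop.

Call:
play_rows(
  deltas=[
    [[0,0,-0.003],0],
    [[-0.002,0,-0.005],0],
    [[-0.005,0,-0.005],0],
    [[-0.006,0,-0.005],0],
  ],
)

```text
time: 14.22
tool_pos: [0.5082, -0.0969, 0.0692]
tool_rot: [-0.0, 1.0, 0.012, -0.0]
contact_force: [-0.5, -0.2, -3.0]
gripper_width: 0.794
```

```bash
python3 tilt.py 17
```

```text
t 14.22 tcp [ 0.5082 -0.0969  0.0692] yaw 1.42 F [-0.5 -0.2 -3. ] M [ 0.03  0.09 -0.02] w 0.794
n 24706 pitch up deg 14.07 roll -0.01 z at x0 rel tcp -22.1 far edge x 81.3 far top z world 67.5 y [-48.8  49. ]
```

Call:
play_rows(
  deltas=[
    [[-0.001,0,0],0],
    [[-0.002,0,0],0],
    [[-0.002,0,0],0],
  ],
)

```text
time: 14.65
tool_pos: [0.5065, -0.0969, 0.0693]
tool_rot: [0.0, 1.0, 0.012, 0.0]
contact_force: [-0.5, 0.6, -3.2]
gripper_width: 0.792
```

Call:
play_rows(
  deltas=[
    [[-0.001,0,0],0],
    [[-0.002,0,0],0],
    [[-0.002,0,0],0],
  ],
)

```text
time: 15.02
tool_pos: [0.5044, -0.0969, 0.0692]
tool_rot: [-0.0, 1.0, 0.012, -0.0]
contact_force: [0.1, 0.0, -3.5]
gripper_width: 0.791
```

Call:
play_rows(
  deltas=[
    [[-0.001,0,0],0],
    [[-0.002,0,0],0],
    [[-0.002,0,0],0],
  ],
)

```text
time: 15.4
tool_pos: [0.5032, -0.097, 0.0698]
tool_rot: [0.0, 1.0, 0.012, 0.001]
contact_force: [2.0, 0.5, -1.8]
gripper_width: 0.79
```

Call:
play_rows(
  deltas=[
    [[-0.001,0,0],0],
    [[-0.002,0,0],0],
    [[-0.002,0,0],0],
  ],
)

```text
time: 15.78
tool_pos: [0.502, -0.0972, 0.0703]
tool_rot: [0.0, 1.0, 0.012, 0.002]
contact_force: [4.4, -0.5, -1.6]
gripper_width: 0.787
```

```bash
python3 tilt.py 18
```

```text
t 15.78 tcp [ 0.502  -0.0972  0.0703] yaw 1.39 F [ 4.4 -0.5 -1.6] M [ 0.14 -0.97 -0.2 ] w 0.787
n 25441 pitch up deg 16.05 roll -0.02 z at x0 rel tcp -22.4 far edge x 81.6 far top z world 71.5 y [-48.8  48.9]
```

View pics/w18.png

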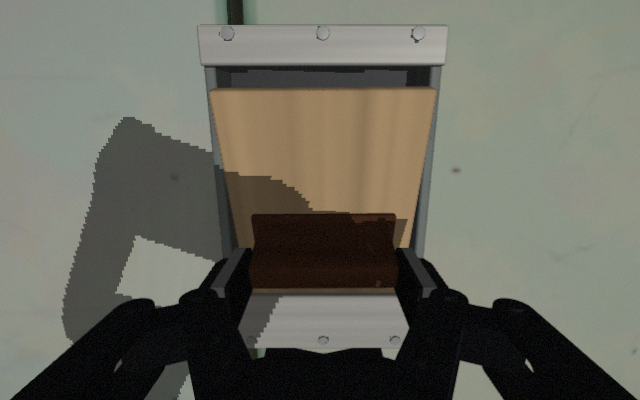

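The board is at the stop (about 4 N), tilted 16°, and its far edge (row 90) is visibly inside the narrow lip edge (row 66). Now I lower it along the arc about its near corner.

Call:
play_rows(
  deltas=[
    [[0.002,0,-0.002],0],
    [[0.0035,0,-0.004],0],
    [[0.005,0,-0.0055],0],
    [[0.006,0,-0.007],0],
    [[0.006,0,-0.007],0],
  ],
)

```text
time: 16.45
tool_pos: [0.5074, -0.0971, 0.0632]
tool_rot: [0.0, 1.0, 0.012, 0.001]
contact_force: [4.0, 1.2, 6.3]
gripper_width: 0.79
```

```bash
python3 tilt.py 19
```

```text
t 16.45 tcp [ 0.5074 -0.0971  0.0632] yaw 1.43 F [4.  1.2 6.3] M [ 0.3  -0.36 -0.09] w 0.79
n 23320 pitch up deg 10.07 roll -0.02 z at x0 rel tcp -21.5 far edge x 79.8 far top z world 55.8 y [-48.9  48.9]
```

Call:
play_rows(
  deltas=[
    [[0.002,0,-0.0015],0],
    [[0.0035,0,-0.0035],0],
    [[0.005,0,-0.0055],0],
    [[0.006,0,-0.007],0],
    [[0.006,0,-0.007],0],
  ],
)

```text
time: 17.12
tool_pos: [0.5127, -0.0972, 0.0556]
tool_rot: [0.0, 1.0, 0.013, -0.0]
contact_force: [2.8, -0.0, 3.8]
gripper_width: 0.794
```

```bash
python3 tilt.py 20
```

```text
t 17.12 tcp [ 0.5127 -0.0972  0.0556] yaw 1.45 F [ 2.8 -0.   3.8] M [ 0.03 -0.21  0.02] w 0.794
n 20598 pitch up deg 3.95 roll -0.02 z at x0 rel tcp -20.9 far edge x 76.0 far top z world 39.9 y [-49.1  48.8]
```

View pics/w20.png

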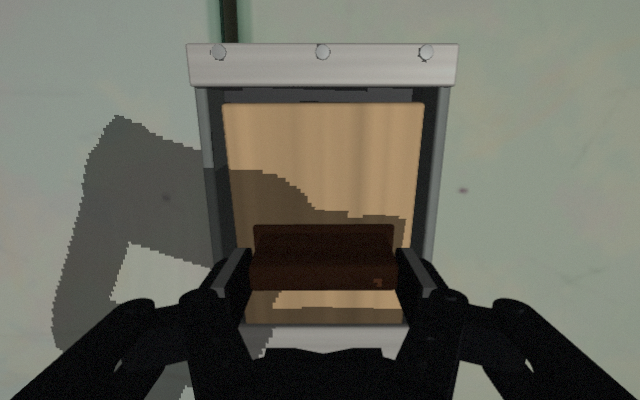

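The far end is through the opening (edge at row 103, lip edge at row 86). Tilt 4°. Last bit to flat.

Call:
play_rows(
  deltas=[
    [[0.001,0,-0.0015],0],
    [[0.002,0,-0.003],0],
    [[0.003,0,-0.0045],0],
    [[0.0035,0,-0.0055],0],
    [[0.0035,0,-0.0055],0],
  ],
)

```text
time: 17.8
tool_pos: [0.516, -0.097, 0.0502]
tool_rot: [0.0, 1.0, 0.012, -0.0]
contact_force: [2.1, 0.8, 7.9]
gripper_width: 0.79
```

```bash
python3 tilt.py 21
```

```text
t 17.8 tcp [ 0.516  -0.097   0.0502] yaw 1.42 F [2.1 0.8 7.9] M [-0.05  0.14 -0.13] w 0.79
n 18858 pitch up deg -0.18 roll -0.01 z at x0 rel tcp -20.8 far edge x 73.2 far top z world 29.2 y [-49.  49.]
```

Flat on the ledges (pitch reads the same −0.18° bias as before). Now I draw it +x to the end wall.

Call:
play_rows(
  deltas=[
    [[0.0,0,0.0005],0],
    [[0.003,0,0.0005],0],
    [[0.006,0,0.0005],0],
    [[0.009,0.0002,0.0005],0],
    [[0.012,0.0003,0.0005],0],
  ],
)

```text
time: 18.48
tool_pos: [0.525, -0.0968, 0.0501]
tool_rot: [0.0, 1.0, 0.013, -0.005]
contact_force: [-8.3, -0.5, 15.1]
gripper_width: 0.792
```

Call:
play_rows(
  deltas=[
    [[0.001,0,0],0],
    [[0.002,0,0],0],
    [[0.002,0,0],0],
  ],
)

```text
time: 18.85
tool_pos: [0.5271, -0.0968, 0.0501]
tool_rot: [0.0, 1.0, 0.013, -0.004]
contact_force: [-7.1, -0.4, 14.2]
gripper_width: 0.792
```

```bash
python3 tilt.py 22
```

```text
t 18.85 tcp [ 0.5271 -0.0968  0.0501] yaw 1.48 F [-7.1 -0.4 14.2] M [-0.22  1.76  0.02] w 0.792
n 16710 pitch up deg -0.05 roll -0.01 z at x0 rel tcp -20.8 far edge x 67.7 far top z world 29.3 y [-49.   48.9]
```

Call:
play_rows(
  deltas=[
    [[0.001,0,0.0005],0],
    [[0.002,0,0.001],0],
    [[0.003,0.0001,0.001],0],
    [[0.004,0.0001,0.001],0],
  ],
)

```text
time: 19.4
tool_pos: [0.5308, -0.0965, 0.0501]
tool_rot: [-0.0, 1.0, 0.013, -0.004]
contact_force: [-5.5, -0.4, 10.1]
gripper_width: 0.79
```

Call:
play_rows(
  deltas=[
    [[0.001,0,0],0],
    [[0.0015,0,0],0],
    [[0.0015,0,0],0],
  ],
)

```text
time: 19.77
tool_pos: [0.5324, -0.0965, 0.0502]
tool_rot: [-0.0, 1.0, 0.013, -0.004]
contact_force: [-5.6, 0.2, 9.0]
gripper_width: 0.795
```

Call:
play_rows(
  deltas=[
    [[0.001,0,0],0],
    [[0.0015,0,0],0],
    [[0.0015,0,0],0],
  ],
)

```text
time: 20.15
tool_pos: [0.5339, -0.0965, 0.0502]
tool_rot: [-0.0, 1.0, 0.013, -0.004]
contact_force: [-5.5, -0.4, 8.5]
gripper_width: 0.792
```

Call:
play_rows(
  deltas=[
    [[0.001,0,0],0],
    [[0.0015,0,0],0],
    [[0.0015,0,0],0],
  ],
)

```text
time: 20.52
tool_pos: [0.5339, -0.0964, 0.0501]
tool_rot: [-0.0, 1.0, 0.013, -0.006]
contact_force: [-11.0, -0.9, 13.8]
gripper_width: 0.794
```

At the end wall: x stays at 0.5339 while Fx jumps to −11 N. I ease the side push and press down.

Call:
play_rows(
  deltas=[
    [[-0.001,0,0],0],
    [[-0.001,0,-0.0005],0],
    [[-0.001,0,-0.001],0],
    [[-0.001,0,-0.001],0],
  ],
)

```text
time: 21.02
tool_pos: [0.5339, -0.0964, 0.0501]
tool_rot: [-0.0, 1.0, 0.013, -0.005]
contact_force: [-10.6, 0.5, 15.8]
gripper_width: 0.79
```

Call:
play_rows(
  deltas=[
    [[0,0,0],0],
    [[0,0,0],0],
    [[0,0,0],0],
    [[0,0,0],0],
    [[0,0,0],0],
  ],
)

```text
time: 21.65
tool_pos: [0.5339, -0.0965, 0.0501]
tool_rot: [-0.0, 1.0, 0.013, -0.005]
contact_force: [-10.7, 0.7, 15.5]
gripper_width: 0.792
```

```bash
python3 tilt.py 23
```

```text
t 21.65 tcp [ 0.5339 -0.0965  0.0501] yaw 1.48 F [-10.7   0.7  15.5] M [-0.13  2.11 -0.05] w 0.792
n 13677 pitch up deg 0.02 roll -0.02 z at x0 rel tcp -20.8 far edge x 59.7 far top z world 29.3 y [-49.   48.9]
```

Pressed about 15.5 N for over half a second. Now ease off and let go.

Call:
play_rows(
  deltas=[
    [[0,0,0.0005],0],
    [[0,0,0.001],0],
  ],
)

```text
time: 21.95
tool_pos: [0.5339, -0.0965, 0.0502]
tool_rot: [-0.0, 1.0, 0.013, -0.005]
contact_force: [-6.2, -0.4, 8.4]
gripper_width: 0.792
```

Call:
play_rows(
  deltas=[
    [[0,0,0],0],
    [[0,0,0],0],
    [[0,0,0],0],
    [[0,0,0],0],
  ],
  grip=1.0,
)

```text
time: 22.45
tool_pos: [0.5374, -0.0965, 0.051]
tool_rot: [-0.0, 1.0, 0.012, -0.0]
contact_force: [0.2, -0.2, 0.1]
gripper_width: 0.997
```

Call:
play_rows(
  deltas=[
    [[0,0,0.01],0],
    [[0,0,0.03],0],
    [[0,0,0.06],0],
    [[0,0,0.1],0],
    [[0,0,0.12],0],
  ],
)

```text
time: 23.08
tool_pos: [0.5391, -0.0971, 0.1758]
tool_rot: [0.001, 1.0, 0.012, 0.003]
contact_force: [0.0, 0.6, 0.3]
gripper_width: 1.003
```

```bash
python3 - <<'E'
from h import *
s=status.state(); print(s["time"],np.round(s["tool_pos"],4),np.round(s["contact_force"],1))
P=camera_params("wrist"); im,d=grab_frame("wrist"); cv2.imwrite("pics/wf.png",im); X=cloud("wrist",d,P)
a=np.deg2rad(1.44); c,s=np.cos(a),np.sin(a); R=np.array([[c,s],[-s,c]]); o=np.array([.5325,-.0965])
L=np.dstack([(X[...,:2]-o)@R.T*1000,X[...,2]*1000]); p=L[np.isfinite(L[...,2])]; p=p[(abs(p[:,0])<130)&(abs(p[:,1])<70)]
t=p[(p[:,2]>46)&(p[:,2]<53)]
nl=t[(t[:,0]>40)&(abs(t[:,1])<40)]; print("narrow lip x",np.percentile(nl[:,0],[1,99]))
b=p[(p[:,2]>24)&(p[:,2]<34)&(abs(p[:,1])<46)&(p[:,0]>12)&(p[:,0]<60)]; A=np.c_[b[:,:2],np.ones(len(b))]; k=np.linalg.lstsq(A,b[:,2],rcond=None)[0]; print("board plane",k,np.rad2deg(np.arctan(k[:2])))
g=p[(p[:,2]>62)&(p[:,2]<70)&(abs(p[:,0])<30)]; print("bar",len(g),cv2.minAreaRect(g[:,:2].astype(np.float32)),np.median(g[:,2]))
im2,_=grab_frame("scene"); cv2.imwrite("pics/sf.png",cv2.resize(im2[130:290,190:440],None,fx=3,fy=3,interpolation=cv2.INTER_CUBIC))
E
```

```text
23.075 [ 0.5391 -0.0971  0.1758] [0.  0.6 0.3]
narrow lip x [63.56155362 80.5559721 ]
board plane [ 5.55221518e-06 -3.99149830e-04  2.93345515e+01] [ 0.00031812 -0.0228696 ]
bar 1311 ((0.42090463638305664, -0.7176170349121094), (69.1664810180664, 13.949636459350586), 89.80156707763672) 66.9974897545793
```

View pics/wf.png

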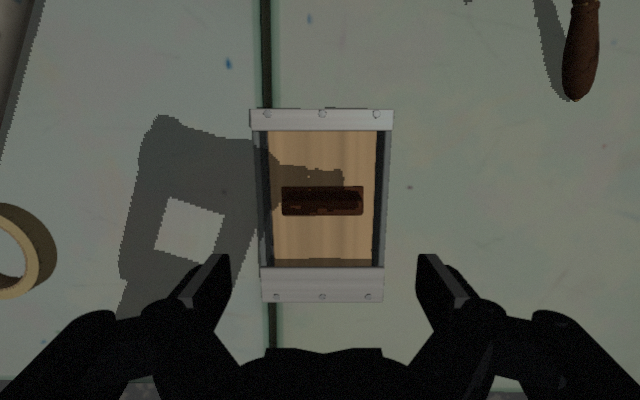

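View pics/sf.png

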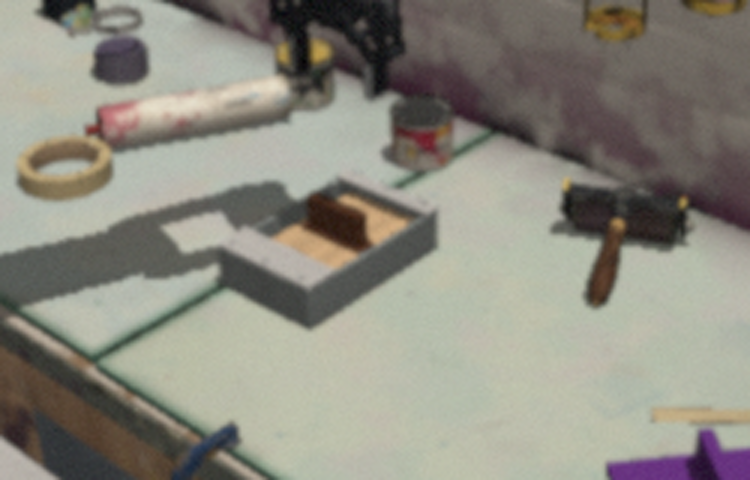

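The cover is home: bar at tray x +0.4 mm with the narrow-lip edge reading +0.5 mm, and level within 0.03°. The gripper is clear and the bystanders look untouched. I'm handing it in.

```bash
python3 -c "
from plant import ticket
print(ticket.job_done())"
```

```text
the job is handed in; nothing more can be done
None
```

The plywood cover board is on the ink tray, flat on the ledges and against the end wall under the narrow lip. I handed the job in at about 23 s.

**How it went**
1. **First grip:** I held the bar by its two ends so the board could pivot, but it did not tip on the narrow lip at about 20 N. I did not push harder.
2. **Regrip:** I laid the board flat across both lips and took the bar nearer its top, where it pivoted at about 8 N at first.
3. **Tilting:** Pressing on the narrow lip gave 12.7°, which fell back to 8.3°. Lifting against the underside of the wide lip gave 19°, which settled at 14°.
4. **Tucking in and lowering:** I pushed the near end to the hidden stop at about 4 N, which brought the tilt to 16°. I then lowered the far end past the narrow lip until the board lay flat.
5. **Home and bedding:** I drew it to the end wall, where the push rose to about 11 N and it moved no further. I pressed down with about 15.5 N for over half a second and let go.

**Last checks**
- **Position:** the bar is at tray x +0.4 mm, and the narrow lip reads +0.5 mm off its nominal place, so the board is home within measuring error.
- **Level:** it is level within 0.03°.
- **Surroundings:** the gripper was open and clear with no force on it. The tin, brayer and tape roll looked unmoved by eye.

**Checks that fell short**
- The tilt sprang back 4–5° each time the load came off.
- A side push of about 10 N against the end wall stayed on during the press.
- The side camera was blocked, so only the other two were used.

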